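# Reset and relock the dose adjuster of a sparkling-wine dosing unit

### The arm

A 6-joint arm with a two-finger parallel gripper is mounted at the origin on the work surface. World frame = base frame: x ahead of the robot, y to its left, z up, the work surface at z = 0. Lengths are in m, angles in rad, forces in N, time in s.
With the tool pointing down it reaches from about 0.35 to 0.975 m from the base axis. Payload 4.9 kg.
Tool frame: the origin (TCP) lies at the very end of the fingers, on their centre line; the grasp point (between the pads) lies 19 mm behind it; z points along the fingers, y is the line along which they close (so a half turn about z gives the same grasp; the last joint's range is limited). The gripper opens to 85 mm and grips with 20 to 120 N. Pads are 22 mm wide; open, the fingers measure 114 mm over their backs; the gripper's body (76 mm by 85 mm) begins 54 mm behind the grasp point. The pads swing forward as they close: fully open they stand 13 mm farther back than shut.
Start: joints at [-1.413, 0.053, 1.613, -0, 1.476, -0.119], TCP at [0.171, -0.601, 0.231] pointing down, gripper open.
Joint ranges: [-3.01, 3.01], [-1.01, 2.22], [0.06, 2.58], [-1.02, 4.17], [0.09, 2.62], [-3.14, 3.14]. Speed limits (rad/s): [2.57, 2.57, 3.14, 3.14, 3.14, 3.14].

### API

Orientations are given as a rotation vector (axis times angle).
In Python, from station import ctrl, imaging gives the robot as it stands.
- The arm moves only by the tool play_rows, never from a script. Its argument "series" is a list of rows, each a list of 3 entries, a list of its own where there are three numbers: the opening, from 0 (shut) to 1 (fully open), then the shift along the tool's x, y, z each as a share of 0.05 m, from -1 to 1, then the turn, a rotation vector about the tool's x, y, z each as a share of 8 degrees, from -1 to 1. In form: [[grip, [dx, dy, dz], [ax, ay, az]], ...]. A call has 1 to 8 rows; each row shifts and turns the commanded pose from where the row before left it, along the tool's axes as they then stand; what a row does not reach is not made up. A row lasts 1/8 s, in which the tool goes at most 62.5 mm and 10.7 degrees, less where a joint would pass 70% of its speed; a pose out of reach is approached as far as the arm can. A call with a number of a shift or a turn outside -1 to 1 is refused whole. A call with a gripper value outside its range is refused whole. The fingers move at their own pace and stop on an object; "force" is the grip in N (left out, the last holds). Time passes only in rows, so rows that do not move let the fingers close. It gives the time, the measured TCP pose, the force, the opening and the grip force at its end, in the units of the state.
- ctrl.get_obs(): the state, without advancing time (a new reading comes with each control period).
- imaging.get_image(name): name is "scene" or "top"; returns a dict with "color" (480x640x3 uint8, blue, green, red), "fx", "fy", "cx", "cy" (pixels), "extrinsics" (4x4, takes a point from world to camera coordinates). Camera axes: x right, y down, z forward; pixel columns grow to the right and rows downward; lengths in m; the calibration is good to about 2 mm. A picture is of the moment at which its call begins. There is no depth.
- ctrl.finish_job(): hands the job in; it is judged then, once.
The state is a dict: "t": time; "q": joint angles; "dq": joint speeds; "effort": joint torques, N m; "tool_pos": TCP position; "tool_rot": TCP orientation; "contact_force": force on the tool from outside, world axes, zero at the start; "wrist_torque": the same for the moment, N m; "opening": finger opening in m; "grip_force": force on a finger pad.
Only numpy, scipy, OpenCV 4.12 (cv2) and the standard library are available. Lean on these libraries where they do the work, as an engineer would, in place of code of your own. Each camera call takes 0.05 s, during which the arm holds its last target. There are 200 camera calls.

### The job

Change the dose setting of the dosing unit: loosen its lock ring by one of the red posts (anticlockwise seen from above) until it is free, turn the black adjuster until its yellow pointer points at the orange marker on the dial, then turn the lock ring back clockwise until it is firmly tight, without spoiling the setting. Leave the jar, pail and hammer where they are.

Things in the scene. Friction and masses are not known exactly. Their poses are not given: they have to be found in the camera images.
- unit: fixed dosing unit: 240 x 220 mm steel foot and drum, round dark green dial plate with white ticks, of 106 mm radius whose top is 56 mm above the work surface. Origin on the vertical turning axis of dial, adjuster and lock ring, at the work surface.
- lock_ring: dark steel lock ring, 90 mm across, 18 mm thick, underside 71 mm above the work surface, with two opposite 14 mm wide aluminium arms (tops at 85 mm) that carry the red posts. Turns about the vertical axis: clockwise from above it clamps the adjuster, anticlockwise it lets go. It neither rises nor turns with the adjuster. Origin on the axis at the underside.
- post_a (a point): centre of one red post of the lock ring: upright pin 16 mm in diameter, 85 mm from the axis, free for grasping from 85 to 134 mm height; this point is 112 mm up. Local y points from the axis to post_a. A loose ring turns with up to 5 N here and can turn about 1 rad past free; when the clamp bites the resistance rises over about 0.2 rad: 14 to 20 N is firmly tight and stays so when let go.
- post_b (a point): the same for the opposite red post; its local y axis points from post_b to the axis.
- adjuster_grip (a point): centre of the grip of the black bar on top of the adjuster, on the axis, 135 mm above the work surface. The bar is 64 mm long (local x, towards the pointer), 18 mm wide (local y), from 107 to 151 mm height, with a yellow stripe on its pointer end. It turns about the vertical with 0.7 N m and stays where it is left (up to 2.9 rad either way from the unit's +x). Turn it only with the ring loose.
- pointer_tip (a point): outer end of the yellow pointer, a 5 mm thick needle under one end of the bar, 50 mm from the axis, 105 mm above the work surface; turns with the adjuster.
- target_tip (a point): the spot 50 mm from the axis and 105 mm above the work surface where the pointer tip must come: on the radius through the orange marker (a 16 x 14 x 14 mm block on the dial's rim, 98 mm from the axis). 0.7 to 2.4 rad anticlockwise from the pointer at the start.
- jar_mid (a point): amber jar with white cap, 76 mm across, 105 mm tall, standing loose near the unit; point on its axis 50 mm up. A bystander.
- pail_mid (a point): small steel pail, 120 mm across, 115 mm tall, standing loose; point on its axis 55 mm up. A bystander.
- mallet: 200 mm hammer lying loose on the work surface; origin at its underside near mid-length. A bystander.
- clamp_shoe: hidden brake shoe inside the unit, squeezed on the adjuster by a cam on the lock ring. At the start it is only lightly squeezed, less than the finished job needs; 0.3 rad of the ring anticlockwise frees it. The adjuster's brake drum is not quite round, so the ring's tight angle changes with the setting: feel for it. Origin near the axis at the work surface.
- adjuster: the adjuster (steel stem, black bar, yellow pointer); origin on the axis 89 mm above the work surface, local x along the pointer.

How it is judged:
On the way, in this order (a step that is already met when the one before it is completed fails the run):
1. the lock ring is loose: the clamp no longer presses on the adjuster (contact force between clamp_shoe and adjuster below 1 N), for 0.3 s.
2. with the ring loose, the pointer is at the marker (tip within 7 mm of the target spot) (horizontal distance between pointer_tip and target_tip below 0.007 m and contact force between clamp_shoe and adjuster below 1 N), for 0.3 s.
At the end, for the whole second after the job is handed in: the lock ring is firmly tight (its clamp shoe presses on the adjuster with over 35 N, as 14 N or more at a post gives) and the pointer tip is within 7 mm of the target spot at the marker (contact force between clamp_shoe and adjuster above 35 N and horizontal distance between pointer_tip and target_tip below 0.007 m); the robot touches nothing.
It fails at once if a bystander (jar, pail, hammer) is pushed more than 30 mm (distance of any of jar_mid, pail_mid, mallet from where it was at the start of the episode above 0.03 m).
It also fails if it takes over 72 s, if anything falls off the work surface, if the arm or the gripper's body presses on something with over 40 N, if the wrist force passes 120 N, or if a joint passes its speed limit or range.

## Working session

There is one attempt and no reset: what is moved stays moved. The work goes in short steps, Python scripts to look and compute and a tool call to move; the robot and the scene stay as the last step left them, time stands still between calls to the robot, and variables do not carry over. Pictures are saved under pics/ and viewed, at most 10 in all, crops included, and the job is handed in when it is done.

Besides the shell and the picture viewer there is one more tool, called after "Request:" by a JSON object that holds its "name" and its "arguments", one argument or row to a line. play_rows: Moves the arm, as the interface text tells. Shift numbers are shares of 0.05 m and turn numbers shares of 8 degrees, none past 1 either way. Its arguments: {"type":"object","properties":{"series":{"type":"array"},"force":{"type":"number"}},"required":["series"]}

```bash
mkdir -p pics; ls; python3 - <<'E'
from station import ctrl, imaging
import cv2
o=ctrl.get_obs();print(o)
for n in("top","scene"):
    d=imaging.get_image(n);cv2.imwrite(f"pics/{n}0.png",d["color"]);print(n,d["fx"],d["fy"],d["cx"],d["cy"],d["extrinsics"])
E
```

```text
pics
{'t': 0.0, 'q': array([-1.41302773e+00,  5.33657332e-02,  1.61432792e+00,  2.40030631e-06,
        1.47596841e+00, -1.18990889e-01]), 'dq': array([ 1.88531376e-03, -1.18847298e-03,  4.88577251e-04,  1.70531980e-03,
        9.03302246e-04,  3.79054829e-05]), 'effort': array([-3.07502805e-04, -3.93684018e+01, -3.70172989e+01, -2.03419104e-04,
        7.01311394e-03,  1.14133258e-05]), 'tool_pos': array([ 0.17068194, -0.60058885,  0.23003724]), 'tool_rot': array([-3.10951228e+00, -4.33060903e-01,  5.92304322e-05]), 'contact_force': array([ 0.37359424, -0.23478462, -0.70331112]), 'wrist_torque': array([-0.02633715, -0.02261608,  0.03870948]), 'grip_force': 0.0, 'opening': 0.0854241953209077}
top 533.1746796749225 533.1746796749225 324.87795035331715 226.7960848603199 [[ 0.00308999 -0.9999695   0.00717245 -0.00821785]
 [-0.99741189 -0.00359715 -0.07180936  0.49660317]
 [ 0.07183297 -0.006932   -0.99739259  1.40702097]
 [ 0.          0.          0.          1.        ]]
scene 606.5807258031514 606.5807258031514 315.2429972015444 240.01149734244308 [[-0.07935922  0.99663941  0.020298    0.01937097]
 [ 0.64709836  0.06699382 -0.7594574  -0.25071509]
 [-0.75826501 -0.04713515 -0.6502403   1.66454036]
 [ 0.          0.          0.          1.        ]]
```

View pics/top0.png

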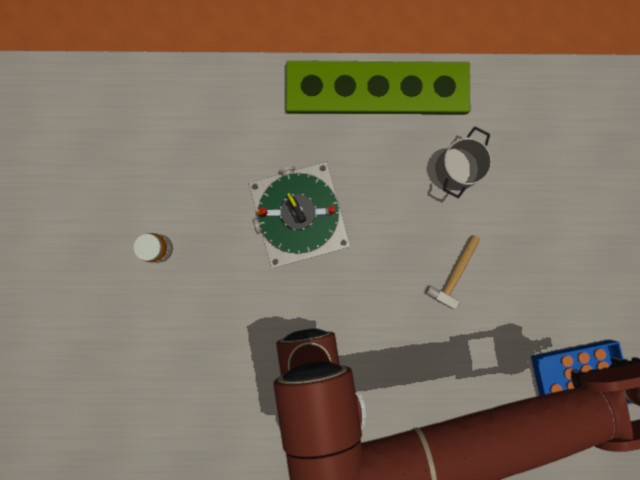

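View pics/scene0.png

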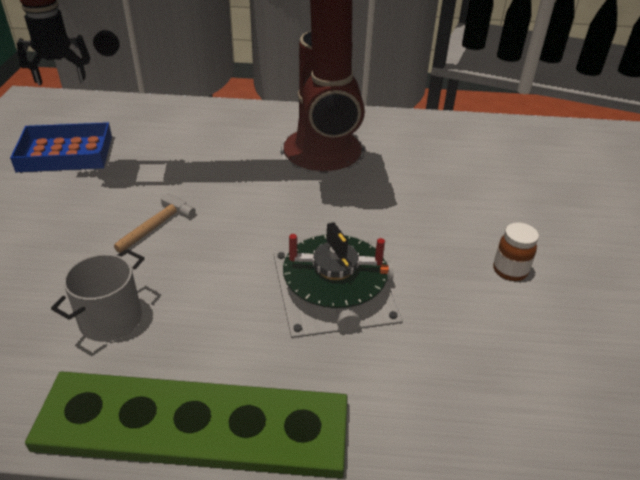

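The top view shows the unit at about (298,212), with red posts at (262,212) and (332,210) and the pointer towards the upper left. In the scene view the orange marker is at (385,269), near the left post. Next: zoom and measure.

```bash
cat > h.py <<'E'
import numpy as np, cv2
from station import ctrl, imaging
def ray(d,u,v,z):
    E=d["extrinsics"];R=E[:3,:3];c=-R.T@E[:3,3]
    r=R.T@np.array([(u-d["cx"])/d["fx"],(v-d["cy"])/d["fy"],1]);return c+r*(z-c[2])/r[2]
def proj(d,p):
    q=d["extrinsics"]@np.append(p,1);return np.array([d["fx"]*q[0]/q[2]+d["cx"],d["fy"]*q[1]/q[2]+d["cy"]])
def blobs(d,lo,hi,box,z,mn=4):
    h=cv2.cvtColor(d["color"],cv2.COLOR_BGR2HSV);m=cv2.inRange(h,lo,hi)
    x0,y0,x1,y1=box;k=np.zeros_like(m);k[y0:y1,x0:x1]=m[y0:y1,x0:x1]
    n,l,s,c=cv2.connectedComponentsWithStats(k)
    return [(s[i,4],c[i].round(1),s[i,:4],ray(d,*c[i],z).round(4)) for i in range(1,n) if s[i,4]>=mn]
E
python3 - <<'E'
from h import *
T=imaging.get_image("top");S=imaging.get_image("scene")
for n,d,b in(("top",T,(240,155,355,270)),("scene",S,(265,215,410,340))):
    print(n)
    for nm,lo,hi,z in(("red",(0,150,70),(6,255,255),.134),("red2",(172,150,70),(180,255,255),.134),("orange",(7,170,120),(17,255,255),.065),("yellow",(22,150,90),(34,255,255),.105),("green",(60,80,20),(95,255,120),.056)):
        print(nm,*blobs(d,lo,hi,b,z),sep="\n  ")
a=cv2.resize(T["color"][150:280,235:365],(600,600),interpolation=2)
cv2.imwrite("pics/c1.png",a)
b=cv2.resize(S["color"][215:340,265:415],(720,600),interpolation=2);cv2.imwrite("pics/c2.png",b)
E
```

```text
top
red
  (np.int32(33), array([331.3, 209.1]), array([329, 206,   6,   7], dtype=int32), array([ 0.532 , -0.0214,  0.134 ]))
  (np.int32(35), array([262.9, 210.8]), array([260, 208,   7,   7], dtype=int32), array([0.5271, 0.1468, 0.134 ]))
red2
orange
  (np.int32(10), array([258.9, 210.9]), array([258, 209,   4,   5], dtype=int32), array([0.5339, 0.1646, 0.065 ]))
yellow
  (np.int32(46), array([291.3, 199.2]), array([287, 193,   9,  13], dtype=int32), array([0.5596, 0.0788, 0.105 ]))
green
  (np.int32(1521), array([297.4, 191.2]), array([259, 174,  77,  35], dtype=int32), array([0.5868, 0.0658, 0.056 ]))
  (np.int32(17), array([335.9, 207.4]), array([334, 204,   4,   8], dtype=int32), array([ 0.5448, -0.0348,  0.056 ]))
  (np.int32(1780), array([298.4, 232.5]), array([259, 213,  79,  40], dtype=int32), array([0.4787, 0.0625, 0.056 ]))
scene
red
  (np.int32(33), array([292.3, 237.8]), array([290, 235,   6,   8], dtype=int32), array([ 0.5407, -0.0235,  0.134 ]))
  (np.int32(117), array([379.3, 249.7]), array([376, 239,   8,  25], dtype=int32), array([0.5581, 0.1439, 0.134 ]))
  (np.in
[... 1271 characters left out ...]
.056 ]))
  (np.int32(19), array([363.5, 251.5]), array([360, 249,   8,   6], dtype=int32), array([0.4779, 0.1181, 0.056 ]))
  (np.int32(1011), array([345.5, 288.4]), array([306, 270,  80,  36], dtype=int32), array([0.5895, 0.0853, 0.056 ]))
  (np.int32(5), array([300.2, 283.4]), array([299, 283,   3,   2], dtype=int32), array([ 0.5845, -0.0035,  0.056 ]))
  (np.int32(4), array([305.2, 283.5]), array([304, 282,   3,   4], dtype=int32), array([0.5838, 0.0063, 0.056 ]))
  (np.int32(6), array([302.5, 288. ]), array([301, 286,   4,   4], dtype=int32), array([0.5967, 0.0022, 0.056 ]))
  (np.int32(14), array([315.9, 298.4]), array([314, 296,   5,   6], dtype=int32), array([0.6218, 0.0302, 0.056 ]))
```

View pics/c1.png

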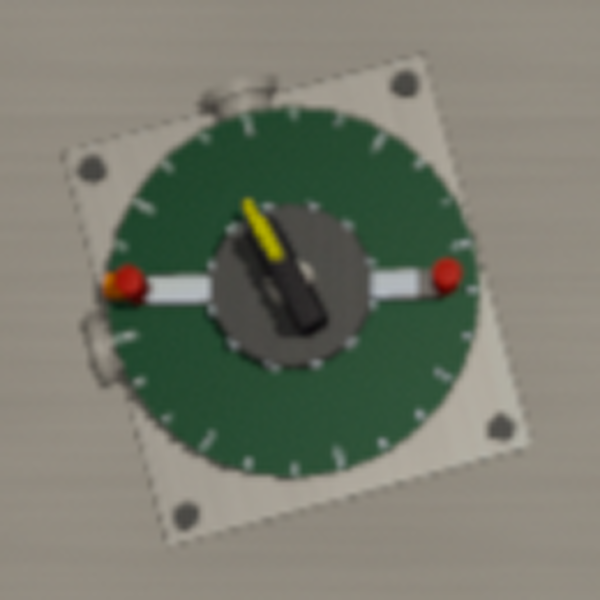

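View pics/c2.png

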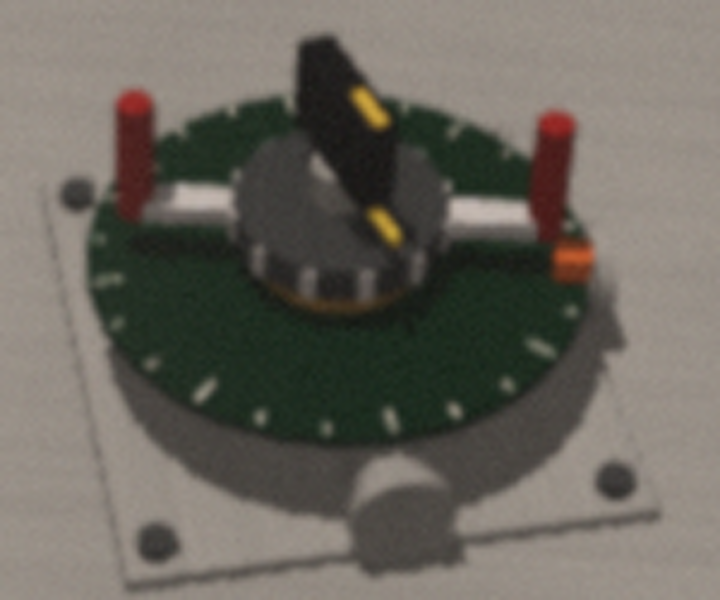

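The crops give the axis at about (0.5295, 0.063). The left post is at 91.6° and overhangs the marker. The pointer is at about 26° and the marker at about 85–88°, which I'll refine once the post has moved. First I'll go above the left post.

Request:
{"name": "play_rows", "arguments": {
  "series": [
    [1,[0.68,-0.78,0],[0,0,0]],
    [1,[0.68,-0.78,0],[0,0,0]],
    [1,[0.68,-0.78,0],[0,0,0]],
    [1,[0.68,-0.78,0],[0,0,0]],
    [1,[0.68,-0.78,0],[0,0,0]],
    [1,[0.68,-0.78,0],[0,0,0]],
    [1,[0.68,-0.78,0],[0,0,0]],
    [1,[0.68,-0.78,0],[0,0,0]]
  ]
}}

```text
t: 1.2
tool_pos: [0.3475, -0.2252, 0.2313]
tool_rot: [3.111, 0.433, 0.001]
contact_force: [0.2, -0.4, -1.1]
opening: 0.0853
grip_force: 0.0
```

Request:
{"name": "play_rows", "arguments": {
  "series": [
    [1,[0.68,-0.78,0],[0,0,0]],
    [1,[0.68,-0.78,0],[0,0,0]],
    [1,[0.68,-0.78,0],[0,0,0]],
    [1,[0.68,-0.78,0],[0,0,0]],
    [1,[0.68,-0.78,0],[0,0,0]],
    [1,[0.68,-0.78,0],[0,0,0]],
    [1,[0.68,-0.78,0],[0,0,0]],
    [1,[0.68,-0.78,0],[0,0,0]]
  ]
}}

```text
t: 2.2
tool_pos: [0.524, 0.1495, 0.2312]
tool_rot: [3.111, 0.434, 0.0]
contact_force: [0.1, -0.4, 0.1]
opening: 0.0852
grip_force: 0.0
```

Request:
{"name": "play_rows", "arguments": {
  "series": [
    [1,[0,0,0],[0,0,-0.95]],
    [1,[0,0,0],[0,0,-0.95]],
    [1,[0,0,0],[0,0,-0.95]],
    [1,[0,0,0],[0,0,-0.95]],
    [1,[0,0,0],[0,0,-0.95]],
    [1,[0,0,0],[0,0,-0.95]],
    [1,[0,0,0],[0,0,-0.95]],
    [1,[0,0,0],[0,0,-0.95]]
  ]
}}

```text
t: 3.2
tool_pos: [0.5234, 0.1477, 0.231]
tool_rot: [-2.46, -1.954, 0.001]
contact_force: [0.6, -0.7, -0.5]
opening: 0.0852
grip_force: 0.0
```

Request:
{"name": "play_rows", "arguments": {
  "series": [
    [1,[0,0,0],[0,0,-0.95]],
    [1,[0,0,0],[0,0,-0.95]],
    [1,[0,0,0],[0,0,0]]
  ]
}}

```text
t: 3.58
tool_pos: [0.5234, 0.1477, 0.2311]
tool_rot: [-2.187, -2.255, 0.0]
contact_force: [0.3, 0.3, 0.5]
opening: 0.0855
grip_force: 0.0
```

```bash
cat >> h.py <<'E'
from scipy.spatial.transform import Rotation as Rn
AX=np.array([.5295,.0630])
def to(target,yaw=None):
    """remaining shift (tool axes, shares) and turn to target with tool down, tool-x yaw deg"""
    o=ctrl.get_obs();R=Rn.from_rotvec(o["tool_rot"]);p=o["tool_pos"]
    y0=np.degrees(np.arctan2(*R.as_matrix()[[1,0],0]))
    print("t",o["t"].round(2) if hasattr(o["t"],"round") else o["t"],"p",p.round(4),"yaw",y0.round(2),"tilt",R.as_matrix()[:,2].round(3),"F",o["contact_force"].round(1),"open",round(o["opening"],4),"grip",round(o["grip_force"],1),"q6",o["q"][5].round(2))
    if target is not None: print("shift shares",(R.inv().apply(np.array(target)-p)/.05).round(2))
    if yaw is not None:
        D=Rn.from_euler("z",yaw,degrees=True)*Rn.from_matrix(np.diag([1,-1,-1]))
        print("turn shares",(np.degrees((R.inv()*D).as_rotvec())/8).round(2))
E
python3 -c "
from h import *
to([.5271,.1470,.096],91.6)"
```

```text
t 3.575 p [0.5234 0.1477 0.2311] yaw 91.77 tilt [-0. -0. -1.] F [0.3 0.3 0.5] open 0.0855 grip 0.0 q6 0.11
shift shares [-0.02  0.07  2.7 ]
turn shares [-0.    0.    0.02]
```

Request:
{"name": "play_rows", "arguments": {
  "series": [
    [1,[0,0.07,0.9],[0,0,0]],
    [1,[0,0,0.9],[0,0,0]],
    [1,[0,0,0.9],[0,0,0]],
    [0.5,[0,0,0],[0,0,0]],
    [0.2,[0,0,0],[0,0,0]],
    [0,[0,0,0],[0,0,0]],
    [0,[0,0,0],[0,0,0]],
    [0,[0,0,0],[0,0,0]]
  ],
  "force": 60
}}

```text
t: 4.58
tool_pos: [0.5286, 0.1481, 0.0988]
tool_rot: [2.183, 2.256, 0.005]
contact_force: [-0.2, -0.7, 6.8]
opening: 0.0141
grip_force: 58.5
```

```bash
python3 -c "
from h import *
to(None)
d=imaging.get_image('scene');cv2.imwrite('pics/g.png',cv2.resize(d['color'][190:340,255:415],(640,600)))"
```

```text
t 4.575 p [0.5286 0.1481 0.0988] yaw 91.87 tilt [ 0.004  0.001 -1.   ] F [-0.2 -0.7  6.8] open 0.0141 grip 58.5 q6 0.1
```

View pics/g.png

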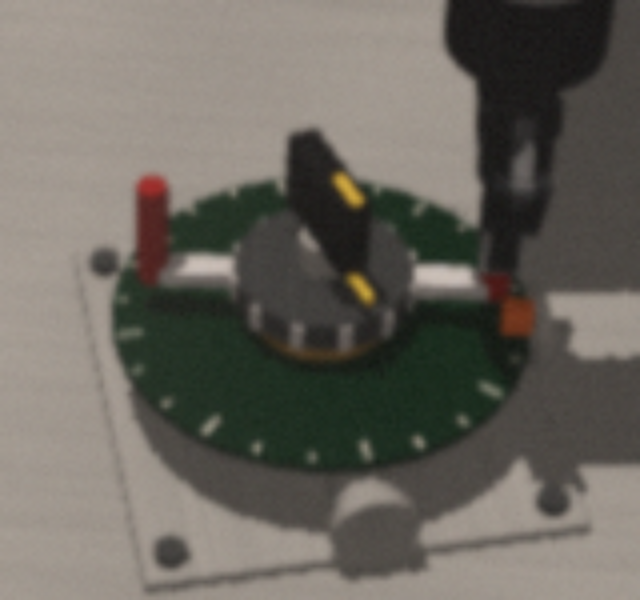

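The scene view shows the fingers holding the left post at about (497,285), with the marker at (517,317) and the bar untouched. Swinging the ring anticlockwise.

Request:
{"name": "play_rows", "arguments": {
  "series": [
    [0,[-0.004,-0.12,0],[0,0,-0.5]],
    [0,[-0.004,-0.12,0],[0,0,-0.5]],
    [0,[-0.004,-0.12,0],[0,0,-0.5]],
    [0,[-0.004,-0.12,0],[0,0,-0.5]]
  ]
}}

```text
t: 5.12
tool_pos: [0.506, 0.1443, 0.0988]
tool_rot: [1.845, 2.537, 0.008]
contact_force: [4.0, 1.3, 3.0]
opening: 0.0145
grip_force: 59.0
```

Request:
{"name": "play_rows", "arguments": {
  "series": [
    [0,[-0.004,-0.12,0],[0,0,-0.5]],
    [0,[-0.004,-0.12,0],[0,0,-0.5]],
    [0,[-0.004,-0.12,0],[0,0,-0.5]],
    [0,[-0.004,-0.12,0],[0,0,-0.5]],
    [0,[0,0,0],[0,0,0]]
  ]
}}

```text
t: 5.75
tool_pos: [0.4838, 0.1337, 0.0988]
tool_rot: [1.477, 2.768, 0.005]
contact_force: [1.4, 0.8, 5.4]
opening: 0.0147
grip_force: 59.4
```

```bash
python3 -c "
from h import *
to(None);o=ctrl.get_obs();v=o['tool_pos'][:2]-AX;print(np.hypot(*v),np.degrees(np.arctan2(v[1],v[0])))"
```

```text
t 5.75 p [0.4838 0.1337 0.0988] yaw 123.83 tilt [ 0.005  0.001 -1.   ] F [1.4 0.8 5.4] open 0.0147 grip 59.4 q6 -0.47
0.0841845578031351 122.91662899484108
```

Request:
{"name": "play_rows", "arguments": {
  "series": [
    [0.6,[0,0,0],[0,0,0]],
    [0.6,[0,0,0],[0,0,0]],
    [0.6,[0,0,0],[0,0,0]],
    [0.6,[0,0,-0.7],[0,0,0]],
    [0.6,[0,0,-0.9],[0,0,0]],
    [0.6,[0,0,-0.9],[0,0,0]],
    [0.6,[-0.5,0,0],[0,0,0]],
    [0.6,[0,0,0],[0,0,0]]
  ]
}}

```text
t: 6.75
tool_pos: [0.4963, 0.1119, 0.2216]
tool_rot: [1.481, 2.77, 0.0]
contact_force: [0.8, -1.0, -0.7]
opening: 0.051
grip_force: 0.0
```

```bash
python3 - <<'E'
from h import *
to(None)
T=imaging.get_image("top");S=imaging.get_image("scene")
for n,d,b in(("top",T,(240,155,355,270)),("scene",S,(265,215,410,340))):
    for nm,lo,hi,z in(("red",(0,150,70),(6,255,255),.134),("orange",(7,150,70),(18,255,255),.063),("yellow",(22,120,70),(34,255,255),.105)):
        print(n,nm,*blobs(d,lo,hi,b,z),sep="\n  ")
a=cv2.resize(T["color"][150:280,235:365],(600,600),interpolation=2)
b=cv2.resize(S["color"][215:340,265:390],(600,600),interpolation=2)
cv2.imwrite("pics/m.png",cv2.resize(np.hstack([a,b]),(800,400)))
E
```

```text
t 6.75 p [0.4963 0.1119 0.2216] yaw 123.76 tilt [ 0. -0. -1.] F [ 0.8 -1.  -0.7] open 0.051 grip 0.0 q6 -0.51
top
  red
  (np.int32(1841), array([266. , 208.3]), array([240, 184,  54,  75], dtype=int32), array([0.5334, 0.1391, 0.134 ]))
  (np.int32(37), array([325.5, 191.1]), array([323, 188,   6,   7], dtype=int32), array([ 0.5766, -0.0071,  0.134 ]))
  (np.int32(14), array([293.5, 265. ]), array([293, 261,   2,   9], dtype=int32), array([0.3945, 0.0705, 0.134 ]))
  (np.int32(56), array([258.5, 268.5]), array([240, 267,  33,   3], dtype=int32), array([0.3857, 0.1559, 0.134 ]))
  (np.int32(25), array([281.9, 268.2]), array([277, 267,  10,   3], dtype=int32), array([0.3867, 0.0987, 0.134 ]))
top
  orange
top
  yellow
scene
  red
  (np.int32(98), array([372.3, 234.9]), array([369, 225,   7,  21], dtype=int32), array([0.5157, 0.1304, 0.134 ]))
  (np.int32(112), array([297.1, 259.9]), array([294, 249,   8,  27], dtype=int32), array([ 0.6023, -0.0078,  0.134 ]))
scene
  orange
  (np.int32(64), array([383.6, 268.9]), array([380, 264,   8,  10], dtype=int32), array([0.534 , 0.1588, 0.063 ]))
scene
  yellow
  (np.int32(7), array([341.9, 236.9]), array([340, 235,   5,   5], dtype=int32), array([0.4935, 0.0714, 0.105 ]))
  (np.int32(24), array([344.6, 261.5]), array([341, 259,   8,   7], dtype=int32), array([0.5661, 0.08  , 0.105 ]))
```

View pics/m.png

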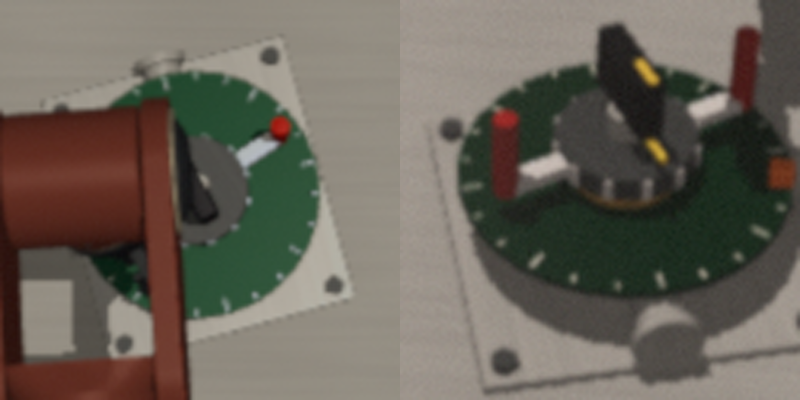

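Left post now near 123°, ring loose; the marker is fully visible in the scene view at (383.6,268.9), giving a marker angle of about 87.3°. The pointer is at about 25–26°. Next: turn the tool above the adjuster.

Request:
{"name": "play_rows", "arguments": {
  "series": [
    [0.8,[0,0,0],[0,0,0.94]],
    [0.8,[0,0,0],[0,0,0.94]],
    [0.8,[0,0,0],[0,0,0.94]],
    [0.8,[0,0,0],[0,0,0.94]],
    [0.8,[0,0,0],[0,0,0.94]],
    [0.8,[0,0,0],[0,0,0.94]],
    [0.8,[0,0,0],[0,0,0.94]],
    [0.8,[0,0,0],[0,0,0.94]]
  ]
}}

```text
t: 7.85
tool_pos: [0.4948, 0.1132, 0.22]
tool_rot: [-2.67, -1.652, 0.003]
contact_force: [0.7, -0.5, -0.7]
opening: 0.0684
grip_force: 0.0
```

Request:
{"name": "play_rows", "arguments": {
  "series": [
    [0.8,[0,0,0],[0,0,0.94]],
    [0.8,[0,0,0],[0,0,0.94]],
    [0.8,[0,0,0],[0,0,0.94]],
    [0.8,[0,0,0],[0,0,0.94]],
    [0.8,[0,0,0],[0,0,0.94]],
    [0.8,[0,0,0],[0,0,0]]
  ]
}}

```text
t: 8.6
tool_pos: [0.495, 0.1131, 0.2202]
tool_rot: [-3.059, -0.713, 0.003]
contact_force: [-0.2, -0.3, 0.7]
opening: 0.0684
grip_force: 0.0
```

```bash
python3 -c "
from h import *
to([.5295,.063,.116],26)"
```

```text
t 8.6 p [0.495  0.1131 0.2202] yaw 26.22 tilt [-0.002  0.    -1.   ] F [-0.2 -0.3  0.7] open 0.0684 grip 0.0 q6 1.19
shift shares [0.18 1.21 2.08]
turn shares [-0.01  0.01  0.03]
```

Request:
{"name": "play_rows", "arguments": {
  "series": [
    [0.8,[0.09,0.6,0],[0,0,0]],
    [0.8,[0.09,0.6,0],[0,0,0]],
    [0.8,[0,0,0.7],[0,0,0]],
    [0.8,[0,0,0.7],[0,0,0]],
    [0.8,[0,0,0.68],[0,0,0]],
    [0.4,[0,0,0],[0,0,0]],
    [0,[0,0,0],[0,0,0]],
    [0,[0,0,0],[0,0,0]]
  ],
  "force": 100
}}

```text
t: 9.6
tool_pos: [0.5318, 0.0624, 0.1198]
tool_rot: [3.058, 0.711, 0.006]
contact_force: [-1.5, -0.8, -1.8]
opening: 0.0165
grip_force: 96.6
```

Request:
{"name": "play_rows", "arguments": {
  "series": [
    [0,[0,0,0],[0,0,0]],
    [0,[0,0,0],[0,0,0]]
  ]
}}

```text
t: 9.85
tool_pos: [0.5318, 0.0624, 0.1197]
tool_rot: [3.058, 0.711, 0.006]
contact_force: [-1.6, -1.5, 6.4]
opening: 0.0168
grip_force: 97.5
```

```bash
python3 -c "
from h import *
to([.5295,.063,.116],26);print(ctrl.get_obs()['wrist_torque'])"
```

```text
t 9.85 p [0.5318 0.0624 0.1197] yaw 26.17 tilt [ 0.004 -0.001 -1.   ] F [-1.6 -1.5  6.4] open 0.0168 grip 97.5 q6 1.09
shift shares [-0.04 -0.03  0.07]
turn shares [ 0.02 -0.02  0.02]
[-0.11895028  0.10324182  0.6825865 ]
```

Request:
{"name": "play_rows", "arguments": {
  "series": [
    [0,[-0.04,0,0],[0,0,-0.64]],
    [0,[0,0,0],[0,0,-0.64]],
    [0,[0,0,0],[0,0,-0.64]],
    [0,[0,0,0],[0,0,-0.64]],
    [0,[0,0,0],[0,0,-0.64]],
    [0,[0,0,0],[0,0,-0.64]],
    [0,[0,0,0],[0,0,-0.64]],
    [0,[0,0,0],[0,0,-0.64]]
  ]
}}

```text
t: 10.85
tool_pos: [0.5315, 0.0627, 0.1197]
tool_rot: [2.618, 1.734, 0.013]
contact_force: [7.2, 2.7, 2.0]
opening: 0.0166
grip_force: 96.9
```

Request:
{"name": "play_rows", "arguments": {
  "series": [
    [0,[0,0,0],[0,0,-0.64]],
    [0,[0,0,0],[0,0,-0.64]],
    [0,[0,0,0],[0,0,-0.64]],
    [0,[0,0,0],[0,0,-0.6]],
    [0,[0,0,0],[0,0,0]],
    [0,[0,0,0],[0,0,0]]
  ]
}}

```text
t: 11.6
tool_pos: [0.5314, 0.0627, 0.1197]
tool_rot: [2.274, 2.163, 0.011]
contact_force: [5.9, 1.6, 2.5]
opening: 0.0166
grip_force: 97.5
```

```bash
python3 -c "
from h import *
to([.5295,.063,.116],87.3);print(ctrl.get_obs()['wrist_torque'])"
```

```text
t 11.6 p [0.5314 0.0627 0.1197] yaw 87.12 tilt [ 0.007  0.003 -1.   ] F [5.9 1.6 2.5] open 0.0166 grip 97.5 q6 0.03
shift shares [ 0.   -0.04  0.07]
turn shares [ 0.05 -0.02 -0.02]
[ 0.53934377 -0.46360169 -0.16694979]
```

Request:
{"name": "play_rows", "arguments": {
  "series": [
    [0.6,[0,0,0],[0,0,0]],
    [0.6,[0,0,0],[0,0,0]],
    [0.6,[0,0,0],[0,0,0]],
    [0.6,[0,0,-0.7],[0,0,0]],
    [0.6,[0,0,-0.9],[0,0,0]],
    [0.6,[0,0,-0.7],[0,0,0]],
    [0.6,[0,0.8,0],[0,0,0]],
    [0.6,[-0.9,0.9,-0.2],[0,0,0]]
  ]
}}

```text
t: 12.6
tool_pos: [0.6105, 0.0157, 0.2422]
tool_rot: [-2.27, -2.171, -0.001]
contact_force: [0.5, -0.0, 0.4]
opening: 0.051
grip_force: 0.0
```

Request:
{"name": "play_rows", "arguments": {
  "series": [
    [0.6,[-0.9,0.9,0],[0,0,0]],
    [0.6,[-0.9,0.9,0],[0,0,0]],
    [0.6,[-0.9,0,0],[0,0,0]],
    [0.6,[-0.9,0,0],[0,0,0]],
    [0.6,[0,0,0],[0,0,0]]
  ]
}}

```text
t: 13.22
tool_pos: [0.689, -0.1715, 0.2412]
tool_rot: [-2.279, -2.161, 0.001]
contact_force: [0.1, -0.3, 1.0]
opening: 0.0513
grip_force: 0.0
```

```bash
python3 - <<'E'
from h import *
to([.4835,.135,.098],123)
T=imaging.get_image("top");S=imaging.get_image("scene")
for n,d,b in(("top",T,(240,155,355,270)),("scene",S,(265,215,410,340))):
    for nm,lo,hi,z in(("red",(0,150,70),(6,255,255),.134),("orange",(7,150,70),(18,255,255),.063),("yellow",(22,120,70),(34,255,255),.105)):
        print(n,nm,*blobs(d,lo,hi,b,z),sep="\n  ")
a=cv2.resize(T["color"][155:265,240:350],(600,600),interpolation=2)
b=cv2.resize(S["color"][215:325,285:395],(600,600),interpolation=2)
cv2.imwrite("pics/n.png",cv2.resize(np.hstack([a,b]),(800,400)))
E
```

```text
t 13.225 p [ 0.689  -0.1715  0.2412] yaw 86.97 tilt [-0.001 -0.    -1.   ] F [ 0.1 -0.3  1. ] open 0.0513 grip 0.0 q6 -0.3
shift shares [ 5.9  -4.43  2.87]
turn shares [-0.01 -0.   -4.5 ]
top
  red
  (np.int32(35), array([325.5, 191.1]), array([323, 188,   6,   8], dtype=int32), array([ 0.5765, -0.007 ,  0.134 ]))
  (np.int32(583), array([347.2, 251.7]), array([334, 217,  21,  53], dtype=int32), array([ 0.4274, -0.0606,  0.134 ]))
  (np.int32(39), array([268.1, 229.2]), array([265, 226,   7,   7], dtype=int32), array([0.4818, 0.1334, 0.134 ]))
top
  orange
  (np.int32(29), array([260. , 211.4]), array([257, 209,   7,   6], dtype=int32), array([0.5327, 0.1619, 0.063 ]))
top
  yellow
  (np.int32(59), array([286. , 208.9]), array([278, 207,  16,   5], dtype=int32), array([0.535, 0.092, 0.105]))
scene
  red
  (np.int32(113), array([372.2, 233.9]), array([369, 224,   8,  24], dtype=int32), array([0.5128, 0.1301, 0.134 ]))
  (np.int32(96), array([297.5, 262.9]), array([295, 250,   6,  26], dtype=int32), array([ 0.6103, -0.0063,  0.134 ]))
scene
  orange
  (np.int32(70), array([383.4, 268.3]), array([380, 264,   8,  10], dtype=int32), array([0.5324, 0.1584, 0.063 ]))
scene
  yellow
  (np.int32(5), array([357.4, 250.6]), array([356, 250,   4,   2], dtype=int32), array([0.532 , 0.1036, 0.105 ]))
```

View pics/n.png

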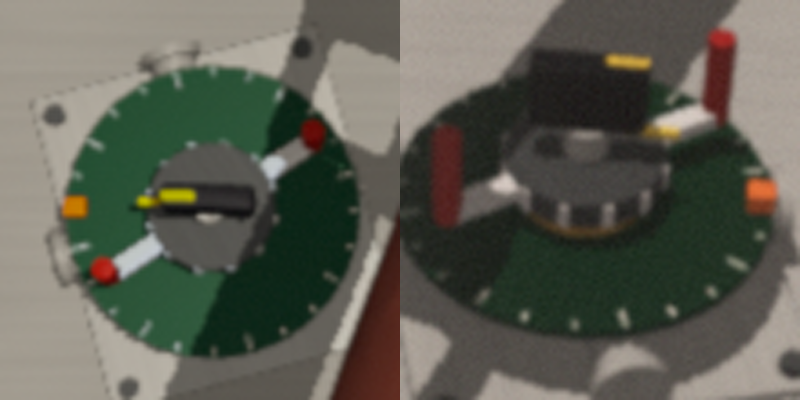

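The pictures show the pointer tip in line with the orange marker. In the top view the tip is at (278,211) and the marker at (260,211); the angles are about 88–89° and 88°, so the setting is good. Next: tighten at the left post, now at 123.8°.

Request:
{"name": "play_rows", "arguments": {
  "series": [
    [0.6,[0.74,-0.55,0],[0,0,0]],
    [0.6,[0.74,-0.55,0],[0,0,0]],
    [0.6,[0.74,-0.55,0],[0,0,0]],
    [0.6,[0.74,-0.55,0],[0,0,0]],
    [0.6,[0.74,-0.55,0],[0,0,0]],
    [0.6,[0.74,-0.55,0],[0,0,0]],
    [0.6,[0.74,-0.55,0],[0,0,0]],
    [0.6,[0.74,-0.55,0],[0,0,0]]
  ]
}}

```text
t: 14.32
tool_pos: [0.4825, 0.1404, 0.2421]
tool_rot: [-2.272, -2.169, -0.001]
contact_force: [-0.3, 0.6, 0.2]
opening: 0.0512
grip_force: 0.0
```

Request:
{"name": "play_rows", "arguments": {
  "series": [
    [0.6,[0,0,0],[0,0,-0.92]],
    [0.6,[0,0,0],[0,0,-0.92]],
    [0.6,[0,0,0],[0,0,-0.92]],
    [0.6,[0,0,0],[0,0,-0.92]],
    [0.6,[0,0,0],[0,0,-0.92]],
    [0.6,[0,0,0],[0,0,0]]
  ]
}}

```text
t: 15.08
tool_pos: [0.4836, 0.1391, 0.2421]
tool_rot: [-1.474, -2.774, -0.001]
contact_force: [-0.4, 1.0, -0.5]
opening: 0.0513
grip_force: 0.0
```

```bash
python3 -c "
from h import *
to([.4825,.1335,.096],123.8)"
```

```text
t 15.075 p [0.4836 0.1391 0.2421] yaw 124.04 tilt [ 0.  0. -1.] F [-0.4  1.  -0.5] open 0.0513 grip 0.0 q6 -0.46
shift shares [-0.08 -0.08  2.92]
turn shares [ 0.   -0.    0.03]
```

Request:
{"name": "play_rows", "arguments": {
  "series": [
    [0.6,[-0.08,-0.08,0.9],[0,0,0]],
    [0.6,[0,0,0.9],[0,0,0]],
    [0.6,[0,0,0.9],[0,0,0]],
    [0.6,[0,0,0.18],[0,0,0]],
    [0,[0,0,0],[0,0,0]],
    [0,[0,0,0],[0,0,0]],
    [0,[0,0,0],[0,0,0]],
    [0,[0,0,0],[0,0,0]]
  ],
  "force": 60
}}

```text
t: 16.08
tool_pos: [0.4847, 0.1328, 0.1006]
tool_rot: [1.473, 2.771, 0.004]
contact_force: [-1.8, 0.2, 7.2]
opening: 0.0144
grip_force: 58.4
```

Request:
{"name": "play_rows", "arguments": {
  "series": [
    [0,[0.004,0.12,0],[0,0,0.5]],
    [0,[-0.004,0.12,0],[0,0,0.5]],
    [0,[-0.004,0.12,0],[0,0,0.5]],
    [0,[-0.004,0.12,0],[0,0,0.5]],
    [0,[-0.004,0.12,0],[0,0,0.5]],
    [0,[0,0,0],[0,0,0]],
    [0,[0,0,0],[0,0,0]]
  ]
}}

```text
t: 16.95
tool_pos: [0.5116, 0.1445, 0.1006]
tool_rot: [1.932, 2.473, 0.002]
contact_force: [-1.8, -2.5, 6.1]
opening: 0.0142
grip_force: 58.6
```

```bash
cat >> h.py <<'E'
def feel():
    to(None);o=ctrl.get_obs();v=o['tool_pos'][:2]-AX;a=np.arctan2(v[1],v[0]);F=o["contact_force"][:2]
    print("r",np.hypot(*v).round(4),"ang",np.degrees(a).round(2),"Frad",F@[np.cos(a),np.sin(a)],"Fccw",F@[-np.sin(a),np.cos(a)])
E
python3 -c "
from h import *
feel()"
```

```text
t 16.95 p [0.5116 0.1445 0.1006] yaw 104.01 tilt [ 0.003 -0.001 -1.   ] F [-1.8 -2.5  6.1] open 0.0142 grip 58.6 q6 -0.11
r 0.0835 ang 102.36 Frad -2.082057287413896 Fccw 2.341058556859534
```

Request:
{"name": "play_rows", "arguments": {
  "series": [
    [0,[0,0.12,0],[0,0,0.5]],
    [0,[0,0.12,0],[0,0,0.5]],
    [0,[0,0.06,0],[0,0,0.25]],
    [0,[0,0,0],[0,0,0]],
    [0,[0,0,0],[0,0,0]]
  ]
}}

```text
t: 17.58
tool_pos: [0.5256, 0.1467, 0.1005]
tool_rot: [2.14, 2.296, -0.002]
contact_force: [-5.1, -4.8, 9.7]
opening: 0.0145
grip_force: 58.8
```

```bash
python3 -c "
from h import *
feel()"
```

```text
t 17.575 p [0.5256 0.1467 0.1005] yaw 94.03 tilt [ 0.001 -0.003 -1.   ] F [-5.1 -4.8  9.7] open 0.0145 grip 58.8 q6 0.07
r 0.0838 ang 92.7 Frad -4.590587012450383 Fccw 5.359413766141228
```

Request:
{"name": "play_rows", "arguments": {
  "series": [
    [0,[0,0.06,0],[0,0,0.25]],
    [0,[0,0.06,0],[0,0,0.25]],
    [0,[0,0,0],[0,0,0]],
    [0,[0,0,0],[0,0,0]]
  ]
}}

```text
t: 18.08
tool_pos: [0.5306, 0.147, 0.1005]
tool_rot: [2.22, 2.222, -0.005]
contact_force: [-7.8, -4.6, 11.9]
opening: 0.0142
grip_force: 59.1
```

```bash
python3 -c "
from h import *
feel()"
```

```text
t 18.075 p [0.5306 0.147  0.1005] yaw 90.06 tilt [-0.002 -0.003 -1.   ] F [-7.8 -4.6 11.9] open 0.0142 grip 59.1 q6 0.14
r 0.084 ang 89.25 Frad -4.682766283387267 Fccw 7.7880707013185395
```

Request:
{"name": "play_rows", "arguments": {
  "series": [
    [0,[-0.02,0.06,0],[0,0,0.25]],
    [0,[-0.01,0.06,0],[0,0,0.25]],
    [0,[0,0,0],[0,0,0]],
    [0,[0,0,0],[0,0,0]]
  ]
}}

```text
t: 18.58
tool_pos: [0.5359, 0.1468, 0.1005]
tool_rot: [-2.295, -2.143, 0.004]
contact_force: [-10.8, -0.6, 12.7]
opening: 0.0142
grip_force: 59.3
```

```bash
python3 -c "
from h import *
feel()"
```

```text
t 18.575 p [0.5359 0.1468 0.1005] yaw 86.08 tilt [-0.003 -0.    -1.   ] F [-10.8  -0.6  12.7] open 0.0142 grip 59.3 q6 0.2
r 0.0841 ang 85.64 Frad -1.4605535286524762 Fccw 10.71365987216585
```

Request:
{"name": "play_rows", "arguments": {
  "series": [
    [0,[-0.005,0.06,0],[0,0,0.25]],
    [0,[-0.005,0.06,0],[0,0,0.25]],
    [0,[0,0,0],[0,0,0]],
    [0,[0,0,0],[0,0,0]]
  ]
}}

```text
t: 19.08
tool_pos: [0.5417, 0.1463, 0.1005]
tool_rot: [-2.367, -2.061, 0.003]
contact_force: [-12.0, 1.3, 13.6]
opening: 0.0141
grip_force: 59.3
```

```bash
python3 -c "
from h import *
feel()"
```

```text
t 19.075 p [0.5417 0.1463 0.1005] yaw 82.08 tilt [-0.003  0.001 -1.   ] F [-12.    1.3  13.6] open 0.0141 grip 59.3 q6 0.27
r 0.0842 ang 81.66 Frad -0.4324436735244441 Fccw 12.08884921313985
```

Request:
{"name": "play_rows", "arguments": {
  "series": [
    [0,[-0.005,0.06,0],[0,0,0.25]],
    [0,[-0.005,0.06,0],[0,0,0.25]],
    [0,[0,0,0],[0,0,0]],
    [0,[0,0,0],[0,0,0]]
  ]
}}

```text
t: 19.58
tool_pos: [0.5455, 0.1453, 0.1002]
tool_rot: [-2.436, -1.973, 0.009]
contact_force: [-18.3, 3.1, 16.8]
opening: 0.0144
grip_force: 60.1
```

```bash
python3 -c "
from h import *
feel()"
```

```text
t 19.575 p [0.5455 0.1453 0.1002] yaw 78.02 tilt [-0.009  0.002 -1.   ] F [-18.3   3.1  16.8] open 0.0144 grip 60.1 q6 0.34
r 0.0839 ang 78.98 Frad -0.4499688030960955 Fccw 18.602712549272603
```

The force is 18.6 N, so the ring is firmly tight. Releasing and checking.

Request:
{"name": "play_rows", "arguments": {
  "series": [
    [0.6,[0,0,0],[0,0,0]],
    [0.6,[0,0,0],[0,0,0]],
    [0.6,[0,0,0],[0,0,0]],
    [0.6,[0,0,-0.7],[0,0,0]],
    [0.6,[0,0,-0.9],[0,0,0]],
    [0.6,[0,0,-0.9],[0,0,0]],
    [0.6,[0,0.8,-0.3],[0,0,0]],
    [0.6,[-0.9,0.9,0],[0,0,0]]
  ]
}}

```text
t: 20.58
tool_pos: [0.6241, 0.0846, 0.241]
tool_rot: [2.435, 1.981, 0.008]
contact_force: [0.0, 0.3, -0.8]
opening: 0.0508
grip_force: 0.0
```

Request:
{"name": "play_rows", "arguments": {
  "series": [
    [0.6,[-0.9,0.9,0],[0,0,0]],
    [0.6,[-0.9,0.6,0],[0,0,0]],
    [0.6,[-0.9,0,0],[0,0,0]],
    [0.6,[-0.9,0,0],[0,0,0]],
    [0.6,[-0.9,0,0],[0,0,0]],
    [0.6,[-0.9,0,0],[0,0,0]],
    [0.6,[0,0,0],[0,0,0]]
  ]
}}

```text
t: 21.45
tool_pos: [0.6378, -0.1985, 0.2376]
tool_rot: [2.446, 1.972, -0.001]
contact_force: [0.7, 0.5, 0.1]
opening: 0.0516
grip_force: 0.0
```

```bash
python3 - <<'E'
from h import *
to(None)
T=imaging.get_image("top");S=imaging.get_image("scene")
for n,d,b in(("top",T,(240,155,340,250)),("scene",S,(265,215,410,340))):
    for nm,lo,hi,z in(("red",(0,150,70),(6,255,255),.134),("orange",(7,150,70),(18,255,255),.063),("yellow",(22,120,70),(34,255,255),.105)):
        print(n,nm,*blobs(d,lo,hi,b,z),sep="\n  ")
a=cv2.resize(T["color"][155:265,240:350],(600,600),interpolation=2)
b=cv2.resize(S["color"][215:325,285:395],(600,600),interpolation=2)
cv2.imwrite("pics/p.png",cv2.resize(np.hstack([a,b]),(800,400)))
E
```

```text
t 21.45 p [ 0.6378 -0.1985  0.2376] yaw 77.76 tilt [-0. -0. -1.] F [0.7 0.5 0.1] open 0.0516 grip 0.0 q6 -0.2
top
  red
  (np.int32(41), array([263.2, 204.3]), array([260, 201,   7,   8], dtype=int32), array([0.5432, 0.146 , 0.134 ]))
  (np.int32(28), array([330.9, 215.5]), array([329, 213,   5,   6], dtype=int32), array([ 0.5162, -0.0204,  0.134 ]))
top
  orange
  (np.int32(35), array([259.9, 211. ]), array([257, 208,   7,   7], dtype=int32), array([0.5337, 0.1623, 0.063 ]))
top
  yellow
  (np.int32(56), array([286.3, 208.9]), array([278, 207,  16,   5], dtype=int32), array([0.535 , 0.0911, 0.105 ]))
scene
  red
  (np.int32(65), array([294., 242.]), array([292, 230,   5,  24], dtype=int32), array([ 0.5526, -0.0189,  0.134 ]))
  (np.int32(144), array([378.7, 256.2]), array([375, 244,   9,  26], dtype=int32), array([0.5768, 0.1428, 0.134 ]))
scene
  orange
  (np.int32(61), array([384. , 268.7]), array([380, 264,   8,  10], dtype=int32), array([0.5333, 0.1595, 0.063 ]))
scene
  yellow
  (np.int32(28), array([358.4, 250.6]), array([355, 249,   8,   5], dtype=int32), array([0.5319, 0.1056, 0.105 ]))
```

View pics/p.png

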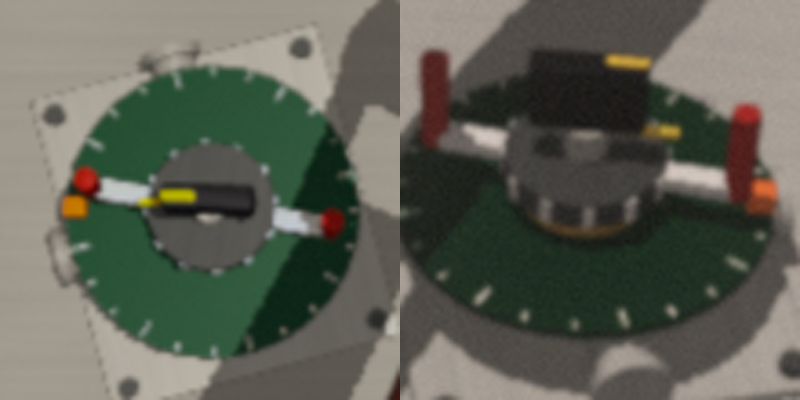

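The pointer has not moved: its yellow blob in the top view is still at (286,209), and the tip is in line with the marker at (260,211). The ring has stayed at about 80°. Handing in.

```bash
python3 -c "
from station import ctrl
print(ctrl.finish_job())"
```

```text
the job is handed in; nothing more can be done
None
```

I loosened the lock ring, set the pointer to the orange marker (within about 2 mm in the pictures), retightened the ring to about 18.6 N at the post, and handed the job in at about 21.5 s; no verdict was returned.

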